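# Seat the relay and snap the cover onto the relay box

### The job

On the small grey relay box that is fixed to the worktop, first push the blue plug-in relay down until it is fully home in its socket. Then set the orange cover over it, press it down past its two spring clips until it snaps fully home, and keep pressing it down with a steady push of about 10 newtons: finish while still holding it pressed down, do not lift off at the end. Leave the other things on the worktop where they are.

Things in the scene. Friction and masses are not known exactly. Their poses are not given: they have to be found in the camera images.
- relay_base: Grey base of the relay box, fixed to the worktop left or right in front of the robot, turned up to 0.5 rad. Plate 112 (its x) x 68 (its y) x 6 mm; origin: centre of its underside, z up. Four white round-topped pillars, 8 mm thick, at x +-32.5, y +-18.5 mm, 26 mm above the worktop, guide the cover from inside with 1.5 mm play each side. Only the relay stands higher.
- clip_nose_a (a point): Nose of the black spring clip at the base's +x end, 18.7 mm above the worktop, 44.8 mm from the centre: round, 4 mm radius, pointing inward, reaching 2.2 mm over the cover's bead. The clip is 20 mm wide, stands up to 24 mm above the worktop, its outer face 52 mm from the centre; it gives outward on a spring.
- clip_nose_b (a point): The same on the clip at the base's -x end.
- gasket: Black rubber pad on the base plate, 86 x 58 x 2 mm, same axes; origin: centre of its underside, 6 mm above the worktop. The lower edge of the cover is pressed onto it.
- seat (a point): Centre of the top of the gasket, 8 mm above the worktop; axes as the base. The cover's origin lies here when it is fully home.
- relay_top (a point): Centre of the top of the blue relay (30 along x, 24 along y, 16 mm high), in the middle of the base. It starts 34 to 36 mm above the worktop and is at 30 mm when the relay is fully home.
- relay (a joint): How far the relay is pushed down (m): starts at 0 to 0.002, 0.006 is fully home. It slides against 5 to 8 N of friction and stays where it is left.
- cover: Orange snap cover, a hollow box open below, 80 (its x) x 52 (its y) x 31 mm, walls 2 mm, about 60 g, open side down on the worktop, on the other side of the robot from the base, turned up to 0.6 rad. Origin: centre of its lower edge, z up. Its x goes along the base's x, either way round. Grasp it across y (52 mm) near the top, with 50 to 80 N.
- bead_a (a point): Middle of the round bead (20 mm wide, standing out 3 mm) on the cover's +x end, 5 mm above its lower edge; it catches under a clip nose. Lowered over the pillars the beads rest on the noses with the cover 11 mm above home; pushing on takes some 5 to 20 N, then the clips let it through and the force suddenly drops.
- bead_b (a point): The same on the cover's -x end.
- cover_top (a point): Centre of the top of the cover, 31 mm above its origin; 39 mm above the worktop when the cover is home (lower edge on the gasket).
- orange_driver: orange-handled screwdriver lying flat, 170 mm long; bystander
- battery_4s: black and orange battery pack with a short lead, 50x133x31; bystander
- battery_3s: black and orange battery pack with a short lead, 49x133x25; bystander
- caliper: sliding caliper lying flat, 62x205x12; bystander
There are look-alikes about, which are no part of the job. There is more than one size of the relay_base; the job needs the larger.

How it is judged:
By the outcome, as a careful person would: the job done as asked, in the order asked, and still so for the second after the job is handed in, while the arm keeps its last pose, push and grip.
It also fails if it takes over 70 s, if anything falls off the work surface, if the arm or the gripper's body presses on something with over 40 N, if the wrist force passes 120 N, or if a joint passes its speed limit or range.

### The arm

A 6-joint arm with a two-finger parallel gripper is mounted at the origin on a cart in front of the work surface, level with it; the furniture and walls round the work are solid. World frame = base frame: x ahead of the robot, y to its left, z up, the work surface at z = 0. Lengths are in m, angles in rad, forces in N, time in s.
With the tool pointing down it reaches from about 0.375 to 0.9 m from the base axis. Payload 3.1 kg.
Tool frame: the origin (TCP) lies midway between the tips of the shut fingers; the grasp point (between the pads) lies 19 mm behind it (manip.grip_depth is the distance from the TCP to the grasp point, in m); z points along the fingers, y is the line along which they close (so a half turn about z gives the same grasp; the last joint's range is limited). The gripper opens to 85 mm and grips with 20 to 120 N. Pads are 22 mm wide; open, the fingers measure 114 mm over their backs; the gripper's body (76 mm by 85 mm) begins 54 mm behind the grasp point. The pads swing forward as they close: fully open they stand 13 mm farther back than shut.
Start: joints at [1.054, 0.527, 1.433, -0, 1.181, -0.178], TCP at [0.208, 0.589, 0.231] pointing down, gripper open.
Joint ranges: [-3.08, 3.08], [-0.75, 2.2], [0.22, 2.44], [-1.43, 4.57], [0, 2.65], [-2.85, 2.85]. Speed limits (rad/s): [2.79, 2.79, 3.14, 3.14, 3.14, 3.14].

### API

Orientations are given as a unit quaternion [x, y, z, w].
In Python, from station import telemetry, snapshot, manip gives the robot as it stands. The module is installed in compiled form; this text tells all that it offers.
- The arm moves only by the shell command python3 -m crank 'ROWS' [OPENING] [FORCE]. ROWS is text: rows parted by semicolons, each of 6 numbers parted by spaces: the shift along the tool's x, y, z as a fraction of full scale, then the turn, a rotation vector about the tool's x, y, z as a fraction of full scale. A call has exactly 5 rows; each row shifts and turns the commanded pose from where the row before left it, along the tool's axes as they then stand; what a row does not reach is not made up. Full scale, the value 1, is 4 cm for a shift and 90 degrees for a turn. A row lasts 1/10 s, in which the tool goes at most 50 mm and 8.59 degrees, less where a joint would pass 70% of its speed; a pose out of reach is approached as far as the arm can. A call with a number of a shift or a turn outside -1 to 1 is refused whole. A call with a gripper value outside its range is refused whole. OPENING is the opening, from -1 (shut) to 1 (fully open), set as the call begins (- or left out, the last holds). The fingers move at their own pace and stop on an object; FORCE is the grip in N (left out, the last holds). Time passes only in rows, so rows that do not move let the fingers close, or fill a call up. It gives the time, the measured TCP pose, the force, the opening and the grip force at its end, in the units of the state.
- telemetry.sense(): the state, without advancing time (a new reading comes with each control period).
- snapshot(name): name is "side" or "top"; returns a dict with "image" (420x560x3 uint8, red, green, blue), "depth" (420x560 float32, m along the optical axis (not along the pixel's ray), 0 where there is no reading), "camera_matrix" (3x3 intrinsics, pixels), "rvec" (rotation vector, rad) and "tvec" (3), from world to camera coordinates, as OpenCV has them. Camera axes: x right, y down, z forward; pixel columns grow to the right and rows downward; lengths in m; the calibration is good to about 2 mm. A picture is of the moment at which its call begins.
- manip.sign_off(): hands the job in; it is judged then, once.
The state is a dict: "t": time; "q": joint angles; "qd": joint speeds; "tau": joint torques, N m; "tcp_pos": TCP position; "tool_rot": TCP orientation; "force": force on the tool from outside, world axes, zero at the start; "ft_torque": the same for the moment, N m; "finger_gap": opening from 0.0 (shut) to 1.0 (fully open); "gripper_force": force on a finger pad.
Only numpy, scipy, OpenCV 4.12 (cv2) and the standard library are available. Lean on these libraries where they do the work, as an engineer would, in place of code of your own. Each camera call takes 0.05 s, during which the arm holds its last target. There are 200 camera calls.

## Working session

There is one attempt and no reset: what is moved stays moved. The work goes in short steps, Python scripts to look and compute and a shell command to move; the robot and the scene stay as the last step left them, time stands still between calls to the robot, and variables do not carry over. Pictures are saved under pics/ and viewed, at most 10 in all, crops included, and the job is handed in when it is done.

```bash
mkdir -p pics
cat > h.py <<'E'
import numpy as np, cv2, pickle
from station import telemetry, snapshot, manip
def snap(n,f):
    s=snapshot(n); cv2.imwrite(f'pics/{f}.png',s['image'][:,:,::-1]); pickle.dump(s,open(f'{f}.pkl','wb')); return s
def load(f): return pickle.load(open(f'{f}.pkl','rb'))
def crop(f,u0,u1,v0,v1,k):
    s=load(f); cv2.imwrite(f'pics/{f}_c{u0}_{v0}.png',cv2.resize(s['image'][v0:v1,u0:u1,::-1],None,fx=k,fy=k,interpolation=cv2.INTER_CUBIC))
def world(s,uv,z):
    R=cv2.Rodrigues(np.array(s['rvec'],float))[0];t=np.array(s['tvec'],float).ravel();K=s['camera_matrix']
    c=-R.T@t; out=[]
    for p in np.atleast_2d(uv):
        d=R.T@np.linalg.inv(K)@np.r_[p,1]; out.append(c+d*(z-c[2])/d[2])
    return np.array(out)
def cloud(s):
    R=cv2.Rodrigues(np.array(s['rvec'],float))[0];t=np.array(s['tvec'],float).ravel();K=s['camera_matrix']
    v,u=np.mgrid[:420,:560]; d=s['depth']
    P=np.stack([(u-K[0,2])/K[0,0]*d,(v-K[1,2])/K[1,1]*d,d],-1)
    W=(P-t)@R; W[d==0]=np.nan
    return W
E
python3 - <<'E'
from h import *
snap('top','top0');snap('side','side0')
a=cv2.imread('pics/top0.png');b=cv2.imread('pics/side0.png')
for n in('top0','side0'):
    s=load(n);R=cv2.Rodrigues(np.array(s['rvec'],float))[0];print(n,-R.T@np.ravel(s['tvec']),R[2],s['camera_matrix'][0,0])
print(telemetry.sense())
E
```

```text
top0 [0.53463437 0.08053122 1.09922713] [ 0.0734991   0.01454809 -0.99718917] 453.70153329248376
side0 [ 0.4868016  -1.02121141  0.61641188] [ 0.07766378  0.89371519 -0.44186141] 512.7657405349918
{'t': 0.1, 'q': array([ 1.05347506e+00,  5.28398238e-01,  1.43376405e+00, -9.98605439e-06,
        1.18140702e+00, -1.78517789e-01]), 'qd': array([-0.00122756, -0.00085682, -0.00297021, -0.0010203 , -0.00010325,
        0.00151301]), 'tau': array([-1.74321785e-04, -4.43309569e+01, -1.78588325e+01, -2.36473406e-04,
        4.02744205e-03, -2.54280842e-06]), 'tcp_pos': array([0.2073876 , 0.58890992, 0.23041931]), 'tool_rot': array([ 1.68590729e-01,  9.85685644e-01, -9.30681506e-04, -3.32621013e-04]), 'force': array([ 0.72084865, -0.13036355,  0.10950094]), 'ft_torque': array([ 0.01929565, -0.01404989, -0.04852635]), 'gripper_force': 0.0, 'finger_gap': 0.9945506376346192}
```

View pics/top0.png

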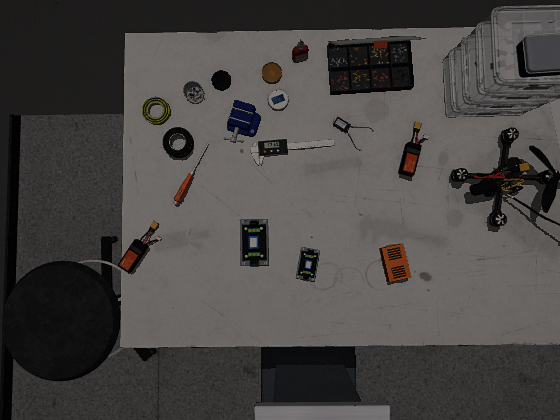

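View pics/side0.png

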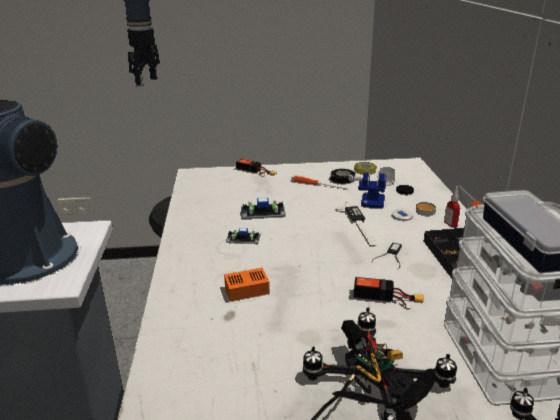

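Candidates for the base: (254,242), which is larger, and (308,264), which is smaller. Candidates for the cover: orange box (395,262), and the orange batteries (410,155) and (138,250), which are not covers. I choose the base at (254,242) and the cover at (395,262), and check both in a crop.

Run:
```python
from h import *
s=load('top0');im=s['image'][:,:,::-1]
a=cv2.resize(im[210:280,220:330],None,fx=7,fy=7,interpolation=cv2.INTER_CUBIC)[:, :]
cv2.imwrite('pics/cb.png',a)
b=cv2.resize(im[235:290,370:420],None,fx=10,fy=10,interpolation=cv2.INTER_CUBIC)
cv2.imwrite('pics/cc.png',b)
W=cloud(s)
# cover: orange mask
hsv=cv2.cvtColor(im,cv2.COLOR_BGR2HSV)
P=W[235:290,370:420].reshape(-1,3);h=P[P[:,2]>0.024];print('cover pts',len(h),np.median(h[:,2]),cv2.minAreaRect((h[:,:2]*1000).astype(np.float32)))
P=W[210:275,230:280].reshape(-1,3)
print('table z',np.nanmedian(W[280:300,200:400,2]))
for lo in(0.003,0.02,0.03):
    h=P[P[:,2]>lo];print('base',lo,len(h),h[:,2].max(),cv2.minAreaRect((h[:,:2]*1000).astype(np.float32)))
```

```text
cover pts 789 0.03120359580993902 ((484.36114501953125, -176.17001342773438), (80.19905853271484, 53.02370071411133), 12.176717758178711)
table z 0.00029970718187795277
base 0.003 1503 0.04156977618644041 ((535.5763549804688, 155.68280029296875), (118.77195739746094, 153.99002075195312), 89.40241241455078)
base 0.02 248 0.04156977618644041 ((535.265869140625, 156.4408721923828), (99.92305755615234, 42.809322357177734), 1.4448137283325195)
base 0.03 142 0.04156977618644041 ((535.1829833984375, 156.76226806640625), (23.944496154785156, 28.12603187561035), 89.43514251708984)
```

View pics/cb.png

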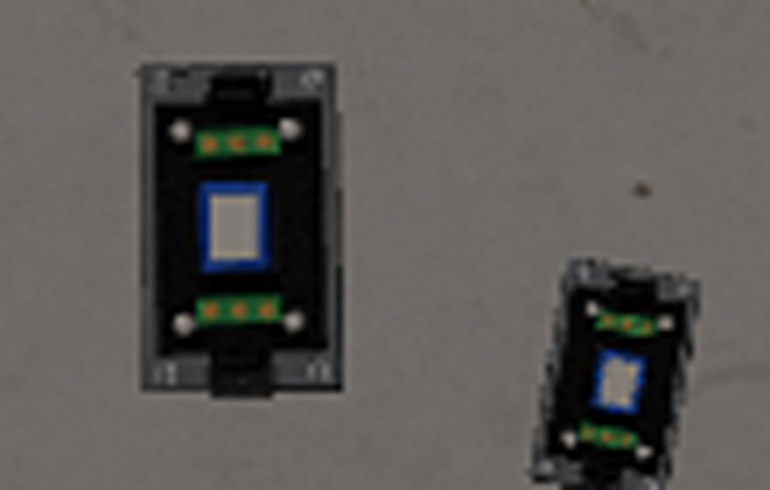

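View pics/cc.png

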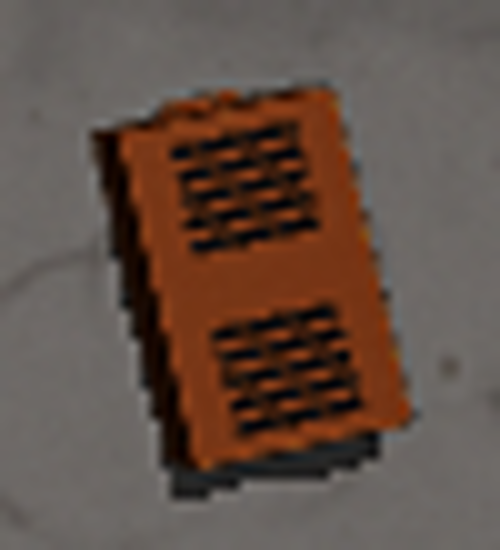

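The crops show the wide base with pillar tops at about (245.3,228.1), (261.0,227.8), (245.8,255.5) and (261.5,255.3), and the slotted orange cover with its beads at both ends. Plate width comes to about 68 mm, so it is the larger base.

Run:
```python
from h import *
s=load('top0')
o=lambda x,y,k,u,v:[u+(x+.5)/k-.5,v+(y+.5)/k-.5]
pil=world(s,[o(*p,7,220,210) for p in[(180,130),(290,128),(184,322),(294,320)]],.0255)
print(pil*1000,'mean',pil.mean(0)*1000)
print('dx',(pil[:2].mean(0)-pil[2:].mean(0))*1000,'dy',(pil[[0,2]].mean(0)-pil[[1,3]].mean(0))*1000)
rel=world(s,[o(*p,7,220,210) for p in[(200,182),(268,182),(270,271),(202,272)]],.035);print('relay',rel*1000,rel.mean(0)*1000)
pl=world(s,[o(*p,7,220,210) for p in[(140,65),(335,65),(343,390),(143,390)]],.006);print('plate',pl*1000,pl.mean(0)*1000)
c=world(s,[o(*p,10,370,235) for p in[(122,132),(338,88),(410,420),(195,468)]],.031);print('cover',c*1000,c.mean(0)*1000)
s=load('side0');im=s['image'][:,:,::-1]
a=cv2.resize(im[190:225,235:295],None,fx=9,fy=9,interpolation=cv2.INTER_CUBIC)
b=cv2.resize(im[262:302,218:278],None,fx=9,fy=9,interpolation=cv2.INTER_CUBIC)[:, :]
cv2.imwrite('pics/sb.png',np.vstack([a[:, :540],b]) if 0 else cv2.resize(np.vstack([a,b]),None,fx=.85,fy=.85))
W=cloud(s)
P=W[262:302,218:278].reshape(-1,3);h=P[(P[:,2]>0.027)&(P[:,2]<.036)];print('cover pts',len(h),np.median(h[:,2]),cv2.minAreaRect((h[:,:2]*1000).astype(np.float32)))
P=W[185:225,235:295].reshape(-1,3)
for lo in(0.031,):
    h=P[P[:,2]>lo];print('base',lo,len(h),np.sort(h[:,2])[::20],cv2.minAreaRect((h[:,:2]*1000).astype(np.float32)))
```

```text
[[568.10579204 175.50791885  25.5       ]
 [568.37258267 138.26057521  25.5       ]
 [503.44775089 174.49106845  25.5       ]
 [503.74464521 137.40937973  25.5       ]] mean [535.91769271 156.41723556  25.5       ]
dx [64.6429893   0.93402294  0.        ] dy [-0.28184247 37.16451618  0.        ]
relay [[550.32859652 168.05077351  35.        ]
 [550.08387585 145.25917203  35.        ]
 [520.39075668 144.80339531  35.        ]
 [520.29225878 167.54979095  35.        ]] [535.27387196 156.41578295  35.        ]
plate [[591.28469224 190.93693351   6.        ]
 [590.5237942  123.61843023   6.        ]
 [479.17986928 121.85093694   6.        ]
 [479.84726533 190.37732638   6.        ]] [535.20890526 156.69590676   6.        ]
cover [[ 518.60348888 -144.18180928   31.        ]
 [ 528.33123705 -194.78898843   31.        ]
 [ 451.21136782 -209.10408284   31.        ]
 [ 440.61237358 -158.98312155   31.        ]] [ 484.68961683 -176.76450053   31.        ]
cover pts 618 0.028910815348720142 ((483.9103698730469, -178.6347198486328), (79.80316162109375, 57.31843566894531), 12.505620002746582)
base 0.031 60 [0.03119386 0.03255757 0.03390838] ((535.1057739257812, 153.87640380859375), (27.1483154296875, 28.30316925048828), 87.4006118774414)
```

View pics/sb.png

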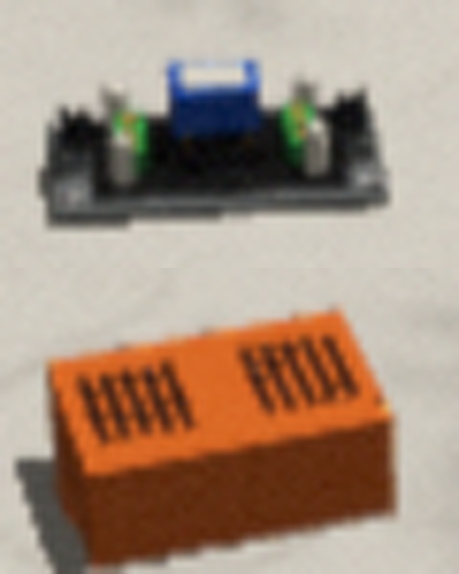

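The side crop shows the relay standing proud in the middle of the base and the cover with its open side down. Estimates: base (0.5355, 0.1565), yaw 0.013; cover (0.4845, -0.1765), yaw about 0.20. First move: turn so tool y points along 90.7°, with fingers shut.

```bash
cat >> h.py <<'E'
from scipy.spatial.transform import Rotation as Ro
def togo(x,y,z,ydeg):
    """remaining shift (units of 4cm) in tool axes, and remaining turn (units of 90deg)"""
    s=telemetry.sense();R=Ro.from_quat(s['tool_rot'])
    a=np.radians(ydeg);yv=np.array([np.cos(a),np.sin(a),0]);zv=np.array([0,0,-1.]);T=Ro.from_matrix(np.c_[np.cross(yv,zv),yv,zv])
    d=np.array([x,y,z])-s['tcp_pos']
    print('t',s['t'],'tcp',s['tcp_pos'].round(4),'F',s['force'].round(1),'gap',round(s['finger_gap'],3),'gf',round(s['gripper_force'],1))
    print(' shift',(R.inv().apply(d)/.04).round(3),'turn',((R.inv()*T).as_rotvec()/np.pi*2).round(4),'shift after turn',(T.inv().apply(d)/.04).round(3))
E
python3 -m crank '0 0 0 0 0 -0.075;0 0 0 0 0 -0.075;0 0 0 0 0 -0.074;0 0 0 0 0 0;0 0 0 0 0 0' -1 60
python3 -m crank '-0.58 -0.78 0 0 0 0;-0.58 -0.78 0 0 0 0;-0.58 -0.78 0 0 0 0;-0.58 -0.78 0 0 0 0;-0.58 -0.78 0 0 0 0'
python3 -m crank '-0.58 -0.78 0.2 0 0 0;-0.58 -0.78 0.2 0 0 0;-0.58 -0.78 0.2 0 0 0;-0.58 -0.78 0.2 0 0 0;-0.58 -0.78 0.2 0 0 0'
python3 -c "
from h import *
togo(.5355,.1565,.1,90.7)"
```

```text
t: 0.6
tcp_pos: [0.2076, 0.5892, 0.2309]
tool_rot: [-0.005, 1.0, -0.0, -0.0]
force: [-0.3, 1.1, 1.1]
finger_gap: 0.14
gripper_force: 0.0
t: 1.1
tcp_pos: [0.3264, 0.4337, 0.2313]
tool_rot: [-0.006, 1.0, 0.0, 0.0]
force: [0.1, -0.3, -0.1]
finger_gap: 0.002
gripper_force: 0.0
t: 1.6
tcp_pos: [0.4446, 0.2792, 0.1911]
tool_rot: [-0.005, 1.0, 0.0, 0.0]
force: [0.2, 0.3, -0.3]
finger_gap: -0.005
gripper_force: 0.0
t 1.6 tcp [0.4446 0.2792 0.1911] F [ 0.2  0.3 -0.3] gap -0.005 gf 0.0
 shift [-2.238 -3.093  2.278] turn [ 0.0001  0.0002 -0.0008] shift after turn [-2.235 -3.095  2.278]
```

```bash
python3 -m crank '-0.56 -0.77 0.6 0 0 0;-0.56 -0.77 0.6 0 0 0;-0.56 -0.77 0.6 0 0 0;-0.56 -0.77 0.6 0 0 0;0 0 0.6 0 0 0'
python3 -m crank '0 0 0 0 0 0;0 0 0 0 0 0;0 0 0 0 0 0;0 0 0 0 0 0;0 0 0 0 0 0'
python3 - <<'E'
from h import *
togo(.5355,.1565,.03,90.7)
s=snap('top','top1');im=s['image'][:,:,::-1]
s=snap('side','side1');im2=s['image'][:,:,::-1]
a=cv2.resize(im[200:270,220:300],None,fx=6,fy=6,interpolation=cv2.INTER_CUBIC)
b=cv2.resize(im2[170:230,225:305],None,fx=6,fy=6,interpolation=cv2.INTER_CUBIC)
cv2.imwrite('pics/p1.png',cv2.resize(np.vstack([a,b]),None,fx=.75,fy=.75))
E
```

```text
t: 2.1
tcp_pos: [0.5397, 0.1548, 0.0707]
tool_rot: [-0.003, 1.0, -0.0, 0.003]
force: [0.3, -0.2, 0.1]
finger_gap: 0.002
gripper_force: 0.0
t: 2.6
tcp_pos: [0.5352, 0.1593, 0.0725]
tool_rot: [-0.007, 1.0, 0.0, 0.001]
force: [-0.4, 0.1, -0.8]
finger_gap: 0.001
gripper_force: 0.0
t 2.6 tcp [0.5352 0.1593 0.0725] F [-0.4  0.1 -0.8] gap 0.001 gf 0.0
 shift [-0.003 -0.069  1.063] turn [0.0001 0.0013 0.0012] shift after turn [-0.005 -0.069  1.063]
```

View pics/p1.png

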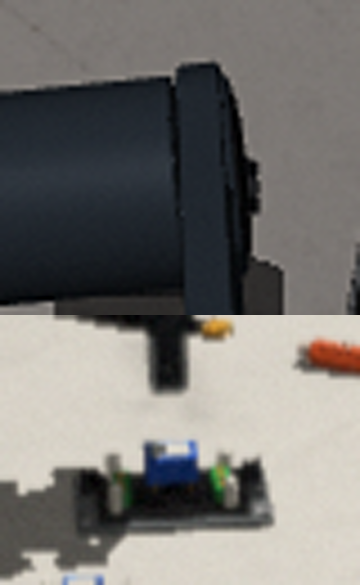

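The side half shows the shut fingers (column 168) centred over the relay (column 171). The top half is blocked by the arm. I press down now.

```bash
python3 -m crank '0 -0.07 0.22 0 0 0;0 0 0.22 0 0 0;0 0 0.22 0 0 0;0 0 0.22 0 0 0;0 0 0 0 0 0'
python3 -m crank '0 0 0.04 0 0 0;0 0 0.04 0 0 0;0 0 0.03 0 0 0;0 0 0.03 0 0 0;0 0 0 0 0 0'
python3 -m crank '0 0 0.02 0 0 0;0 0 0.02 0 0 0;0 0 0.02 0 0 0;0 0 0 0 0 0;0 0 0 0 0 0'
```

```text
t: 3.2
tcp_pos: [0.5345, 0.1556, 0.0347]
tool_rot: [-0.006, 1.0, -0.0, -0.001]
force: [0.8, -0.3, 0.3]
finger_gap: 0.004
gripper_force: 0.0
t: 3.7
tcp_pos: [0.5348, 0.1557, 0.0313]
tool_rot: [-0.007, 1.0, -0.0, -0.0]
force: [-1.4, 0.0, 4.6]
finger_gap: -0.001
gripper_force: 2.5
t: 4.2
tcp_pos: [0.5348, 0.1557, 0.03]
tool_rot: [-0.007, 1.0, -0.0, 0.0]
force: [-1.8, -1.7, 12.6]
finger_gap: 0.001
gripper_force: 6.4
```

```bash
python3 -m crank '0 0 0.03 0 0 0;0 0 0.03 0 0 0;0 0 0 0 0 0;0 0 0 0 0 0;0 0 0 0 0 0'
```

```text
t: 4.7
tcp_pos: [0.5349, 0.1557, 0.0298]
tool_rot: [-0.007, 1.0, -0.0, 0.001]
force: [-6.0, -1.2, 28.5]
finger_gap: 0.003
gripper_force: 14.2
```

```bash
python3 -m crank '0 0 0.03 0 0 0;0 0 0.03 0 0 0;0 0 0 0 0 0;0 0 0 0 0 0;0 0 0 0 0 0'
```

```text
t: 5.2
tcp_pos: [0.5349, 0.1557, 0.0296]
tool_rot: [-0.007, 1.0, -0.0, 0.001]
force: [-10.2, -2.0, 43.9]
finger_gap: 0.0
gripper_force: 22.1
```

The relay is home: it stops hard at 29.6 mm. Now I lift, open the gripper and go over the cover.

```bash
python3 -m crank '0 0 -0.5 0 0 0;0 0 -0.6 0 0 0;0 0 -0.6 0 0 0;0 0 -0.6 0 0 0;0 0 -0.5 0 0 0' 1 60
python3 -m crank '0.125 -0.83 0 0 0 0;0.125 -0.83 0 0 0 0;0.125 -0.83 0 0 0 0;0.125 -0.83 0 0 0 0;0.125 -0.83 0 0 0 0'
python3 -m crank '0.125 -0.83 0 0 0 0;0.125 -0.83 0 0 0 0;0.125 -0.83 0 0 0 0;0.125 -0.83 0 0 0 0;0.125 -0.83 0 0 0 0'
python3 -m crank '0 0 0 0 0 -0.06;0 0 0 0 0 -0.06;0 0 0 0 0 0;0 0 0 0 0 0;0 0 0 0 0 0'
python3 -c "
from h import *
togo(.4845,-.1765,.06,101.6)
s=load('top0')
"
```

```text
t: 5.7
tcp_pos: [0.5351, 0.1558, 0.1368]
tool_rot: [-0.007, 1.0, 0.0, 0.001]
force: [-0.5, 0.0, -0.7]
finger_gap: 0.847
gripper_force: 0.0
t: 6.2
tcp_pos: [0.5118, -0.0118, 0.1356]
tool_rot: [-0.007, 1.0, -0.0, 0.0]
force: [0.0, 0.3, 0.7]
finger_gap: 1.0
gripper_force: 0.0
t: 6.7
tcp_pos: [0.4889, -0.1782, 0.1355]
tool_rot: [-0.006, 1.0, -0.0, 0.0]
force: [0.4, 0.2, -0.3]
finger_gap: 0.998
gripper_force: 0.0
t: 7.2
tcp_pos: [0.4893, -0.1766, 0.1354]
tool_rot: [-0.1, 0.995, -0.0, 0.0]
force: [0.3, 0.1, 0.7]
finger_gap: 0.997
gripper_force: 0.0
t 7.2 tcp [ 0.4893 -0.1766  0.1354] F [0.3 0.1 0.7] gap 0.997 gf 0.0
 shift [0.118 0.027 1.884] turn [-0.      0.     -0.0011] shift after turn [0.118 0.027 1.884]
```

```bash
python3 -m crank '0.118 0.027 0.5 0 0 0;0 0 0.5 0 0 0;0 0 0.5 0 0 0;0 0 0.5 0 0 0;0 0 0 0 0 0'
python3 - <<'E'
from h import *
togo(.4845,-.1765,.003,101.6)
s=snap('side','side2');im=s['image'][:,:,::-1]
cv2.imwrite('pics/g.png',cv2.resize(im[225:310,195:305],None,fx=6,fy=6,interpolation=cv2.INTER_CUBIC))
E
```

```text
t: 7.7
tcp_pos: [0.4831, -0.1756, 0.0534]
tool_rot: [-0.101, 0.995, 0.002, -0.002]
force: [-0.0, 0.7, 1.4]
finger_gap: 1.002
gripper_force: 0.0
t 7.7 tcp [ 0.4831 -0.1756  0.0534] F [-0.   0.7  1.4] gap 1.002 gf 0.0
 shift [-0.034 -0.032  1.259] turn [ 0.0022 -0.0023 -0.0007] shift after turn [-0.03  -0.028  1.259]
```

View pics/g.png

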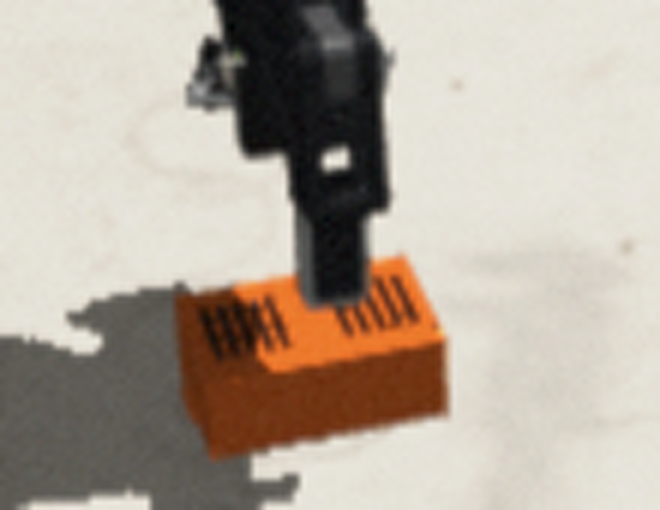

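The near finger (column 335, row 300) stands over the middle of the near long side, so the cover is straddled correctly. I descend and grasp it.

```bash
python3 -m crank '-0.02 -0.02 0.32 0 0 0;0 0 0.32 0 0 0;0 0 0.32 0 0 0;0 0 0.28 0 0 0;0 0 0 0 0 0'
python3 -c "
from h import *
togo(.4845,-.1765,.003,101.6)"
```

```text
t: 8.25
tcp_pos: [0.4844, -0.1769, 0.004]
tool_rot: [-0.101, 0.995, 0.001, -0.001]
force: [-0.0, 0.3, -0.5]
finger_gap: 1.0
gripper_force: 0.0
t 8.25 tcp [ 0.4844 -0.1769  0.004 ] F [-0.   0.3 -0.5] gap 1.0 gf 0.0
 shift [-0.004  0.008  0.025] turn [ 0.0015 -0.0015 -0.0007] shift after turn [-0.004  0.008  0.025]
```

```bash
python3 -m crank '0 0 0 0 0 0;0 0 0 0 0 0;0 0 0 0 0 0;0 0 0 0 0 0;0 0 0 0 0 0' -1 70
python3 -m crank '0 0 0 0 0 0;0 0 0 0 0 0;0 0 0 0 0 0;0 0 0 0 0 0;0 0 0 0 0 0'
```

```text
t: 8.75
tcp_pos: [0.4859, -0.1777, 0.0064]
tool_rot: [-0.101, 0.995, -0.0, 0.001]
force: [0.4, -0.4, 6.0]
finger_gap: 0.591
gripper_force: 73.5
t: 9.25
tcp_pos: [0.4859, -0.1777, 0.0065]
tool_rot: [-0.101, 0.995, -0.0, 0.001]
force: [-0.4, 0.3, 5.5]
finger_gap: 0.596
gripper_force: 73.6
```

```bash
python3 -m crank '0 0 -0.2 0 0 0;0 0 -0.5 0 0 0;0 0 -0.6 0 0 0;0 0 -0.6 0 0 0;0 0 -0.6 0 0 0'
python3 -m crank '0 0 0 0 0 0.06;0 0 0 0 0 0.06;0 0 0 0 0 0;0 0 0 0 0 0;0 0 0 0 0 0'
python3 -c "
from h import *
togo(.5355,.1565,.10,90.7)"
```

```text
t: 9.75
tcp_pos: [0.485, -0.1772, 0.1067]
tool_rot: [-0.101, 0.995, 0.0, -0.0]
force: [0.5, -0.3, -1.2]
finger_gap: 0.593
gripper_force: 72.8
t: 10.25
tcp_pos: [0.4852, -0.1773, 0.1056]
tool_rot: [-0.007, 1.0, 0.0, -0.0]
force: [1.5, 0.1, -0.8]
finger_gap: 0.595
gripper_force: 72.9
t 10.25 tcp [ 0.4852 -0.1773  0.1056] F [ 1.5  0.1 -0.8] gap 0.595 gf 72.9
 shift [-1.377  8.326  0.141] turn [ 0.0002 -0.0003  0.0014] shift after turn [-1.359  8.329  0.139]
```

```bash
python3 -m crank '-0.14 0.83 0 0 0 0;-0.14 0.83 0 0 0 0;-0.14 0.83 0 0 0 0;-0.14 0.83 0 0 0 0;-0.14 0.83 0 0 0 0'
python3 -m crank '-0.14 0.83 0 0 0 0;-0.14 0.83 0 0 0 0;-0.14 0.83 0 0 0 0;-0.14 0.83 0 0 0 0;-0.14 0.83 0 0 0 0'
python3 -m crank '0 0 0.4 0 0 0;0 0 0.3 0 0 0;0 0 0 0 0 0;0 0 0 0 0 0;0 0 0 0 0 0'
python3 - <<'E'
from h import *
togo(.5355,.1565,.07,90.7)
s=snap('side','side3');im=s['image'][:,:,::-1]
cv2.imwrite('pics/s3.png',cv2.resize(im[160:235,220:310],None,fx=8,fy=8,interpolation=cv2.INTER_CUBIC))
E
```

```text
t: 10.75
tcp_pos: [0.5112, -0.0098, 0.1055]
tool_rot: [-0.007, 1.0, 0.0, -0.0]
force: [0.6, 0.2, -0.5]
finger_gap: 0.594
gripper_force: 72.9
t: 11.25
tcp_pos: [0.5369, 0.1567, 0.1054]
tool_rot: [-0.007, 1.0, -0.0, -0.0]
force: [1.4, -0.1, -0.5]
finger_gap: 0.594
gripper_force: 72.9
t: 11.75
tcp_pos: [0.5374, 0.1545, 0.078]
tool_rot: [-0.006, 1.0, -0.0, 0.0]
force: [0.0, -0.5, -0.1]
finger_gap: 0.594
gripper_force: 73.0
t 11.75 tcp [0.5374 0.1545 0.078 ] F [ 0.  -0.5 -0.1] gap 0.594 gf 73.0
 shift [0.046 0.05  0.199] turn [-0.      0.0002 -0.0002] shift after turn [0.046 0.05  0.199]
```

View pics/s3.png

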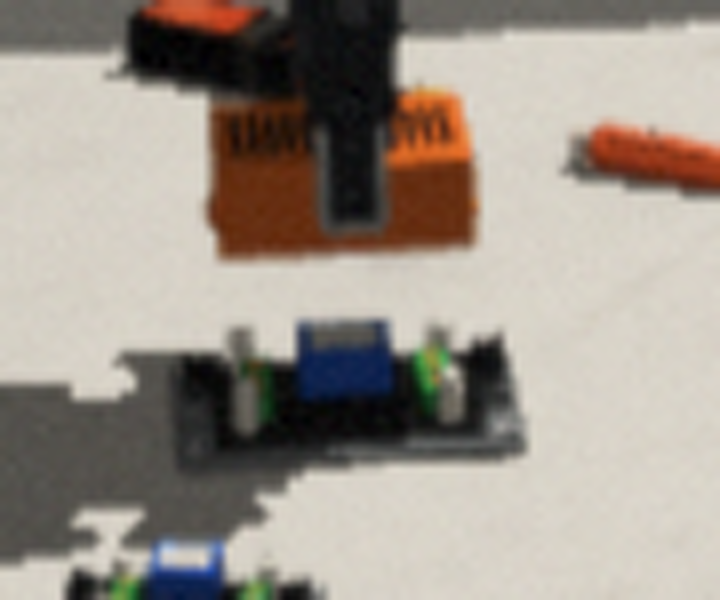

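The side view shows the cover held level: lower near edge from (219,258) to (474,244) in the crop, near pillar tops at about (245,375) and (450,366), base front from (180,470) to (524,450). I work out the alignment.

```bash
cat >> h.py <<'E'
def ony(s,uv,y):
    R=cv2.Rodrigues(np.array(s['rvec'],float))[0];t=np.array(s['tvec'],float).ravel();K=s['camera_matrix'];c=-R.T@t;o=[]
    for p in np.atleast_2d(uv):
        d=R.T@np.linalg.inv(K)@np.r_[p,1]; o.append(c+d*(y-c[1])/d[1])
    return np.array(o)
def px(s,P): return cv2.projectPoints(np.array(P,float),np.array(s['rvec'],float),np.array(s['tvec'],float),s['camera_matrix'],None)[0][:,0]
E
python3 - <<'E'
from h import *
s=load('side3');o=lambda x,y:[220+(x+.5)/8-.5,160+(y+.5)/8-.5]
q=lambda P:(P*1000).round(1)
c=ony(s,[o(219,258),o(474,244)],.1285);print('cover low edge',q(c),q(c.mean(0)))
c=ony(s,[o(211,102),o(474,160)],.1285);print('cover near top R',q(c))
p=world(s,[o(185,470),o(524,450)],0.);print('base front bottom',q(p),q(p.mean(0)))
p=ony(s,[o(247,375),o(452,364)],.138);print('pillars',q(p),q(p.mean(0)))
p=ony(s,[o(301,322+70),o(392,393)],.1445);print('relay low',q(p),q(p.mean(0)))
# predicted pixels in crop coords
def cp(P): return ((px(s,P)-[220,160]+.5)*8-.5).round(0)
bx,by=.5355,.1565
print('pred pillars top',cp([[bx+sx*.0325,by+sy*.0185,.026] for sx in(-1,1) for sy in(-1,1)]))
print('pred plate bottom',cp([[bx+sx*.056+(.013*.034 if sy<0 else 0),by+sy*.034+sx*.056*.013,0] for sx in(-1,1) for sy in(-1,1)]))
print('pred relay top @30',cp([[bx+sx*.015,by+sy*.012,.030] for sx in(-1,1) for sy in(-1,1)]))
# depth based: cover front face
W=cloud(s);P=W[180:192,245:281].reshape(-1,3);print('front-face depth y',np.nanmedian(P,0))
P=W[160:182,245:281].reshape(-1,3);h=P[np.isfinite(P[:,0])&(P[:,2]>.095)&(P[:,2]<.11)];print(len(h),h.min(0),h.max(0))
P=W[200:218,240:290].reshape(-1,3);h=P[np.isfinite(P[:,0])&(P[:,2]>.027)&(P[:,2]<.033)];print('relay top',len(h),h.min(0),h.max(0),np.median(h,0))
E
```

```text
cover low edge [[496.2 128.5  70.8]
 [575.3 128.5  71.4]] [535.7 128.5  71.1]
cover near top R [[495.9 128.5 123.3]
 [575.7 128.5 100. ]]
base front bottom [[482.4 123.1   0. ]
 [590.  124.6   0. ]] [536.2 123.9   0. ]
pillars [[503.4 138.   24.9]
 [568.5 138.   25.1]] [535.9 138.   25. ]
relay low [[520.4 144.5  14.5]
 [549.5 144.5  12.5]] [535.  144.5  13.5]
pred pillars top [[246. 372.]
 [242. 320.]
 [450. 362.]
 [442. 310.]]
pred plate bottom [[177. 472.]
 [172. 375.]
 [531. 452.]
 [510. 356.]]
pred relay top @30 [[300. 349.]
 [296. 315.]
 [394. 344.]
 [389. 311.]]
front-face depth y [0.53377089 0.12811932 0.08524471]
260 [0.49562057 0.11283642 0.09545696] [0.57517888 0.18314213 0.10981944]
relay top 42 [0.52085204 0.13923852 0.02712168] [0.54889132 0.16699116 0.03037105] [0.53612906 0.15320545 0.02825647]
```

The cover is aligned in x (535.7 against 535.8 mm) and needs about +1.7 mm in y. Lower edge = TCP z − 6.5 mm, so home is at TCP z of about 14.5 mm.

```bash
python3 -m crank '0 0.04 0.2 0 0 0;0 0 0.2 0 0 0;0 0 0.2 0 0 0;0 0 0.2 0 0 0;0 0 0.2 0 0 0'
python3 -m crank '0 0 0 0 0 0;0 0 0 0 0 0;0 0 0 0 0 0;0 0 0 0 0 0;0 0 0 0 0 0'
python3 -c "
from h import *
togo(.5373,.1562,.030,90.7)"
```

```text
t: 12.3
tcp_pos: [0.5368, 0.1568, 0.0367]
tool_rot: [-0.007, 1.0, -0.0, -0.0]
force: [-0.2, 0.2, 0.1]
finger_gap: 0.595
gripper_force: 73.0
t: 12.8
tcp_pos: [0.5373, 0.1569, 0.0381]
tool_rot: [-0.007, 1.0, 0.0, 0.0]
force: [-0.1, 0.1, -0.0]
finger_gap: 0.596
gripper_force: 73.0
t 12.8 tcp [0.5373 0.1569 0.0381] F [-0.1  0.1 -0. ] gap 0.596 gf 73.0
 shift [ 0.001 -0.018  0.202] turn [0.     0.0005 0.0006] shift after turn [ 0.001 -0.018  0.202]
```

```bash
python3 -m crank '0 -0.015 0.04 0 0 0;0 0 0.04 0 0 0;0 0 0.04 0 0 0;0 0 0.04 0 0 0;0 0 0.04 0 0 0'
```

```text
t: 13.3
tcp_pos: [0.537, 0.1563, 0.0295]
tool_rot: [-0.007, 1.0, -0.0, -0.0]
force: [0.5, -0.6, -1.9]
finger_gap: 0.592
gripper_force: 73.0
```

```bash
python3 -m crank '0 0 0.03 0 0 0;0 0 0.02 0 0 0;0 0 0.02 0 0 0;0 0 0 0 0 0;0 0 0 0 0 0'
```

```text
t: 13.8
tcp_pos: [0.5371, 0.1563, 0.0269]
tool_rot: [-0.007, 1.0, -0.0, 0.0]
force: [0.6, -0.4, -0.3]
finger_gap: 0.594
gripper_force: 73.0
```

The cover went over the pillars with no side force. Next come the clips.

```bash
python3 -m crank '0 0 0.03 0 0 0;0 0 0.03 0 0 0;0 0 0.03 0 0 0;0 0 0 0 0 0;0 0 0 0 0 0'
```

```text
t: 14.3
tcp_pos: [0.5372, 0.1563, 0.0243]
tool_rot: [-0.007, 1.0, 0.0, 0.0]
force: [-1.8, -0.1, 7.1]
finger_gap: 0.591
gripper_force: 74.0
```

```bash
python3 -m crank '0 0 0.03 0 0 0;0 0 0.03 0 0 0;0 0 0.03 0 0 0;0 0 0 0 0 0;0 0 0 0 0 0'
```

```text
t: 14.8
tcp_pos: [0.537, 0.1563, 0.0199]
tool_rot: [-0.007, 1.0, 0.0, 0.0]
force: [-0.6, 0.6, 3.0]
finger_gap: 0.594
gripper_force: 73.4
```

```bash
python3 -m crank '0 0 0.03 0 0 0;0 0 0.03 0 0 0;0 0 0 0 0 0;0 0 0 0 0 0;0 0 0 0 0 0'
```

```text
t: 15.3
tcp_pos: [0.5364, 0.1562, 0.0162]
tool_rot: [-0.007, 1.0, -0.0, -0.001]
force: [1.1, 1.3, -11.3]
finger_gap: 0.589
gripper_force: 74.5
```

```bash
python3 -m crank '0 0 0.03 0 0 0;0 0 0.03 0 0 0;0 0 0 0 0 0;0 0 0 0 0 0;0 0 0 0 0 0'
```

```text
t: 15.8
tcp_pos: [0.5369, 0.1563, 0.0152]
tool_rot: [-0.007, 1.0, -0.0, -0.0]
force: [-1.0, -0.7, -1.5]
finger_gap: 0.595
gripper_force: 75.3
```

```bash
python3 -m crank '0 0 0.02 0 0 0;0 0 0 0 0 0;0 0 0 0 0 0;0 0 0 0 0 0;0 0 0 0 0 0'
```

```text
t: 16.3
tcp_pos: [0.5375, 0.1563, 0.0145]
tool_rot: [-0.007, 1.0, 0.0, 0.001]
force: [-1.2, -0.4, 2.9]
finger_gap: 0.593
gripper_force: 75.8
```

```bash
python3 -m crank '0 0 0.03 0 0 0;0 0 0 0 0 0;0 0 0 0 0 0;0 0 0 0 0 0;0 0 0 0 0 0'
```

```text
t: 16.8
tcp_pos: [0.5375, 0.1563, 0.0145]
tool_rot: [-0.007, 1.0, 0.0, 0.001]
force: [-2.5, -0.6, 11.8]
finger_gap: 0.595
gripper_force: 77.0
```

The cover is home: TCP z is 14.5 mm as predicted and it stops hard. I trim the push to about 10 N and check by camera.

```bash
python3 -m crank '0 0 -0.006 0 0 0;0 0 0 0 0 0;0 0 0 0 0 0;0 0 0 0 0 0;0 0 0 0 0 0'
python3 - <<'E'
from h import *
s=snap('side','side4');im=s['image'][:,:,::-1]
cv2.imwrite('pics/s4.png',cv2.resize(im[160:235,220:310],None,fx=8,fy=8,interpolation=cv2.INTER_CUBIC))
W=cloud(s);P=W[180:215,240:290].reshape(-1,3);h=P[np.isfinite(P[:,0])&(P[:,1]>.135)&(P[:,1]<.175)&(P[:,2]<.05)&(P[:,2]>.03)];print(len(h),np.median(h,0))
l=h[h[:,0]<.515];r=h[h[:,0]>.555];print(np.median(l,0),np.median(r,0));print(telemetry.sense()['force'])
bx,by=.5357,.1562
print(((px(s,[[bx+a*.04,by-.026,z] for z in(.008,.039) for a in(-1,1)])-[220,160]+.5)*8-.5).round())
E
```

```text
t: 17.3
tcp_pos: [0.5375, 0.1563, 0.0145]
tool_rot: [-0.007, 1.0, 0.0, 0.001]
force: [-2.8, -0.0, 10.1]
finger_gap: 0.593
gripper_force: 76.8
149 [0.52370987 0.15356233 0.03670273]
[0.50469201 0.15610177 0.03669388] [0.56541867 0.15447714 0.03679638]
[-2.6176428   0.49708397  9.45225325]
[[226. 435.]
 [477. 422.]
 [222. 347.]
 [476. 335.]]
```

View pics/s4.png

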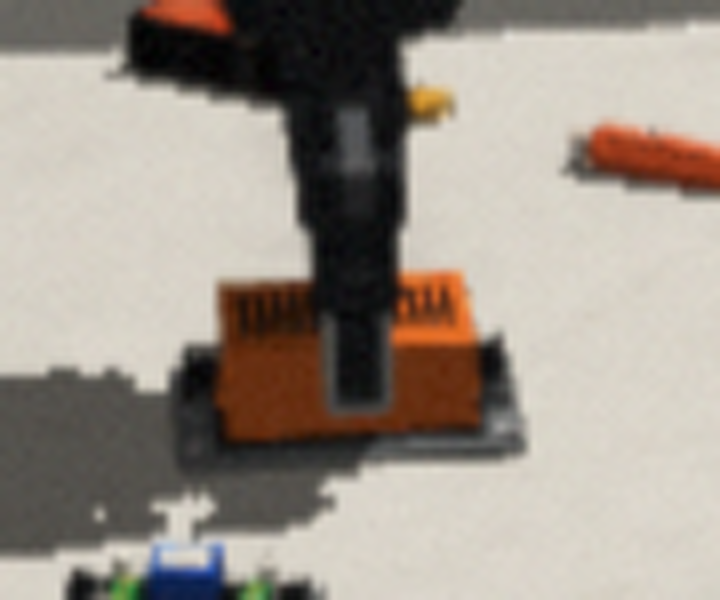

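The cover sits level on the gasket between both clips: its lower edge runs (222,438) to (480,427), and home is predicted at about (226,435) to (477,422). The push is about 10 N, so I hand in.

```bash
python3 -c "
from station import manip
print(manip.sign_off())"
```

```text
the job is handed in; nothing more can be done
None
```

The relay was pushed fully home, the cover was snapped past both clips onto the gasket, and the job was handed in at about 17 s with the arm still holding the cover down at about 10 N.

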